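# Interleave two trays of microscope slides

### The job

Pick the separator board off its sloping rest and lay it flat on the slide tray that sits in the low cradle, then lower the other slide tray onto the board, so that tray, board and tray form one stack, squared up with long edges running the same way and centres lined up. Lower both gently rather than dropping them, carry the tray level so that no slide slips out, leave the tray in the cradle where it is, and do not disturb the other things on the desk.

Things in the scene. Friction and masses are not known exactly. Their poses are not given: they have to be found in the camera images.
- separator: Plain flat brown board with a faint grain, 164 long (its x) x 66 wide (y) x 5 thick (z), about 0.04 kg. Origin: centre of its underside; z out of its upper face. Starts lying loose on the sloping rest, tilted 28 degrees from level: its low -x end, against a lip, points roughly to the robot's right. Grip it across the 66 mm width near the middle; both long edges overhang the rest by 11.
- rest: Fixed grey sloping rest: a foot 150 (x) x 44 (y) x 6 on the desk carrying a 44 wide sloping plate. Origin: centre of the foot's underside. The plate's surface lies 52 above the origin there and rises 28 degrees towards its +x (roughly the robot's left); the lip at the low end stands 8 off the plate, 3 more than the board.
- cradle: The fixed low grey cradle: a plate 190 (x) x 76 (y) x 6 with low stops round it, at the ends 15 above the desk, at the corners 12. Origin at the centre of its underside.
- lower_tray: Slide tray in the cradle, underside 6 above the desk, about 2 play all round: wooden frame 160 long (x) x 58 wide (y) x 16 high, four glass slides lying below the rim. The board lies on the rim, overhanging 2 at each end and 4 each side. Origin: centre of its underside, z up. Either way round is the same.
- upper_tray: The other slide tray, just like the first (160 x 58 x 16, 0.1 to 0.2 kg) but flat on the desk itself. Grip it across the 58 mm width. Origin at the centre of its underside, z up. Either way round is the same.
- foam_block3: Bystander: a white foam cube, 18 high, with a pinned beetle, 39x30x52 over all. Origin at the centre of its underside.
- note_pad: Bystander: a yellow square note pad, 75x75x16. Origin at the centre of its underside.
- eraser: Bystander: an eraser in a blue sleeve, 21x46x12. Origin at the centre of its underside.
- label_cards: Bystander: a small bundle of white cards, 40x57x10. Origin at the centre of its underside.
There are look-alikes about, which are no part of the job. There is more than one size of the separator; the one meant has the size given above.

How it is judged:
By the outcome, as a careful person would: the job done as asked, in the order asked, and still so for the second after the job is handed in, with the robot touching nothing.
It also fails if it takes over 58 s, if anything falls off the work surface, if the arm or the gripper's body presses on something with over 40 N, if the wrist force passes 120 N, or if a joint passes its speed limit or range.

### The arm

A 6-joint arm with a two-finger parallel gripper is mounted at the origin on a cart in front of the work surface, level with it; the furniture and walls round the work are solid. World frame = base frame: x ahead of the robot, y to its left, z up, the work surface at z = 0. Lengths are in m, angles in rad, forces in N, time in s.
With the tool pointing down it reaches from about 0.25 to 0.775 m from the base axis. Payload 4 kg.
Tool frame: the origin (TCP) lies between the finger pads; the fingertips stand 11 mm ahead of it and the grasp point (between the pads) lies 8 mm behind it; z points along the fingers, y is the line along which they close (so a half turn about z gives the same grasp; the last joint's range is limited). The gripper opens to 85 mm and grips with 20 to 120 N. Pads are 22 mm wide; open, the fingers measure 114 mm over their backs; the gripper's body (76 mm by 85 mm) begins 54 mm behind the grasp point. The pads swing forward as they close: fully open they stand 13 mm farther back than shut.
Start: joints at [1.131, 0.087, 1.371, -0, 1.684, -0.103], TCP at [0.182, 0.519, 0.217] pointing down, gripper open.
Joint ranges: [-3.1, 3.1], [-0.76, 2.03], [0.27, 2.55], [-1.08, 4.22], [0.17, 2.65], [-2.57, 2.57]. Speed limits (rad/s): [2.79, 2.79, 3.14, 3.14, 3.14, 3.14].

### API

Orientations are given as a unit quaternion [w, x, y, z].
In Python, from rig import monitor, cams, ticket gives the robot as it stands.
- The arm moves only by the tool step_arm, never from a script. Its argument "series" is a list of rows, each a list of 6 numbers: the shift along the world's x, y, z scaled (see below), then the turn, a rotation vector about the world's x, y, z scaled (see below). In form: [[dx, dy, dz, ax, ay, az], ...]. A call has 1 to 12 rows; each row shifts and turns the commanded pose from where the row before left it; what a row does not reach is not made up. The controller multiplies each number of a shift by 0.25 m and each number of a turn by 60 degrees. A row lasts 1/12 s, in which the tool goes at most 41.7 mm and 7.16 degrees, less where a joint would pass 70% of its speed; a pose out of reach is approached as far as the arm can. A call with a number of a shift or a turn outside -1 to 1 is refused whole. A call with a gripper value outside its range is refused whole. "jaw" is the opening, from -1 (shut) to 1 (fully open), set as the call begins (left out, the last holds). The fingers move at their own pace and stop on an object; "force" is the grip in N (left out, the last holds). Time passes only in rows, so rows that do not move let the fingers close. It gives the time, the measured TCP pose, the force, the opening and the grip force at its end, in the units of the state.
- monitor.get_obs(): the state, without advancing time (a new reading comes with each control period).
- cams.get_image(name): name is "side" or "top" or "wrist"; returns a dict with "img" (384x512x3 uint8, blue, green, red), "intrinsics" (3x3 intrinsics, pixels), "rvec" (rotation vector, rad) and "tvec" (3), from world to camera coordinates, as OpenCV has them; the wrist camera has in their place "hand_eye" (4x4, takes a point from camera to tool coordinates, whose origin is the TCP and whose axes are the flange's). Camera axes: x right, y down, z forward; pixel columns grow to the right and rows downward; lengths in m; the calibration is good to about 2 mm. A picture is of the moment at which its call begins: read the wrist's pose just before it. There is no depth.
- ticket.finish_job(): hands the job in; it is judged then, once.
The state is a dict: "time": time; "joint_positions": joint angles; "joint_velocities": joint speeds; "tau": joint torques, N m; "tool_pos": TCP position; "tool_rot": TCP orientation; "force": force on the tool from outside, world axes, zero at the start; "ft_torque": the same for the moment, N m; "grip_width": finger opening in m; "grasp_force": force on a finger pad.
Only numpy, scipy, OpenCV 4.12 (cv2) and the standard library are available. Lean on these libraries where they do the work, as an engineer would, in place of code of your own. Each camera call takes 0.05 s, during which the arm holds its last target. There are 200 camera calls.

## Working session

There is one attempt and no reset: what is moved stays moved. The work goes in short steps, Python scripts to look and compute and a tool call to move; the robot and the scene stay as the last step left them, time stands still between calls to the robot, and variables do not carry over. Pictures are saved under pics/ and viewed, at most 10 in all, crops included, and the job is handed in when it is done.

Besides the shell and the picture viewer there is one more tool, called after "Call:" in YAML: its name, and indented under it one key for each argument. step_arm: Moves the arm, as the interface text tells. Shifts and turns lie within -1 to 1; 1 stands for 0.25 m of shift or 60 degrees of turn. Its arguments: {"type":"object","properties":{"series":{"type":"array","items":{"type":"array","items":{"type":"number","minimum":-1,"maximum":1}}},"jaw":{"type":"number"},"force":{"type":"number"}},"required":["series"]}

```bash
mkdir -p pics; ls; python3 - <<'E'
from rig import monitor,cams
import cv2,numpy as np
print(monitor.get_obs())
for n in("top","side"):
    c=cams.get_image(n);cv2.imwrite(f"pics/{n}0.png",cv2.resize(c["img"],(800,600),interpolation=cv2.INTER_CUBIC))
    print(n,c["intrinsics"].tolist(),c["rvec"],c["tvec"])
E
```

```text
pics
{'time': 0.0, 'joint_positions': array([ 1.13090657e+00,  8.79808363e-02,  1.37229475e+00,  1.19825024e-05,
        1.68358313e+00, -1.03078967e-01]), 'joint_velocities': array([-0.00017883, -0.00044155,  0.00012687,  0.00011687,  0.00140229,
       -0.00144043]), 'tau': array([ 8.59969405e-04, -3.51862085e+01, -3.13272464e+01, -7.25154678e-05,
        1.04073648e-02, -7.18670947e-06]), 'tool_pos': array([0.18152341, 0.51861337, 0.21540449]), 'tool_rot': array([-3.09571584e-04,  1.67609751e-01,  9.85852772e-01, -1.08993645e-03]), 'force': array([-0.26240369,  0.7076126 , -0.05839626]), 'ft_torque': array([ 0.01261076, -0.00658071,  0.01189186]), 'grasp_force': 0.0, 'grip_width': 0.08561327920191385}
top [[400.0560774362922, 0.0, 255.94925050838154], [0.0, 400.0560774362922, 194.28279192512323], [0.0, 0.0, 1.0]] [ 2.11560703 -2.16532211  0.15888883] [0.02038199 0.60360334 0.94241136]
side [[410.14003792174617, 0.0, 253.59040050729854], [0.0, 410.14003792174617, 193.8319869007307], [0.0, 0.0, 1.0]] [ 2.18112033 -0.65161221  0.28888837] [-0.51375891  0.26798438  0.76487725]
```

View pics/top0.png

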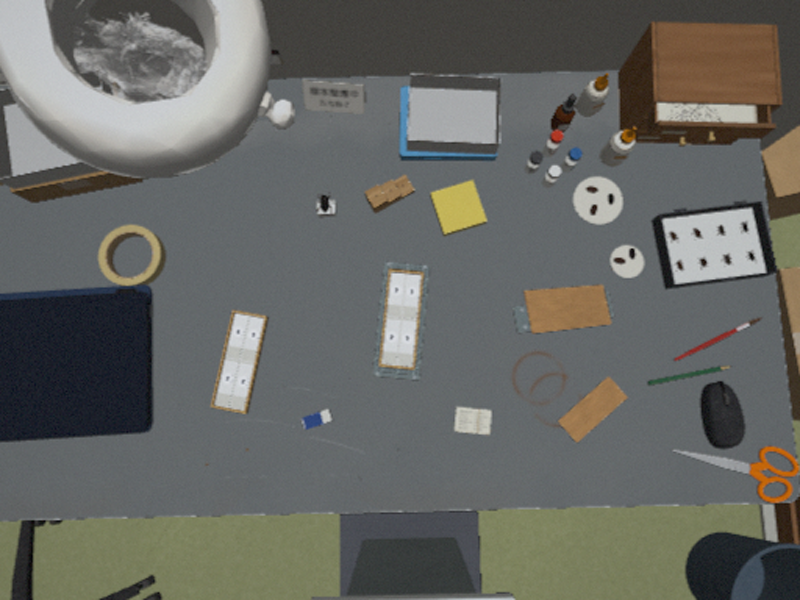

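View pics/side0.png

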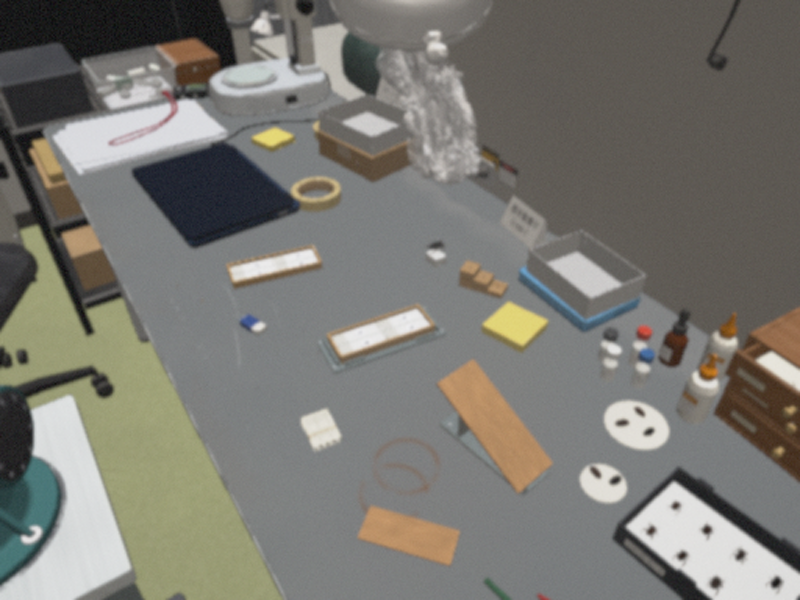

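The candidates for the separator are the tilted board at top (568,308), which lies on the rest, and the flat smaller board at (593,408), which is a decoy. I choose the tilted one. The upper tray is at (240,362) and the cradle tray at (402,320). I'll check both in close crops.

```bash
cat > h.py <<'E'
import cv2,numpy as np
from rig import monitor,cams
from scipy.spatial.transform import Rotation as R
def cam(n):
    c=cams.get_image(n); return c["img"],c["intrinsics"],R.from_rotvec(np.ravel(c["rvec"])).as_matrix(),np.ravel(c["tvec"])
def ray(px,K,Rm,t,z):
    d=Rm.T@np.linalg.solve(K,[*px,1]); o=-Rm.T@t; return o+d*(z-o[2])/d[2]
def proj(P,K,Rm,t):
    q=(Rm@np.atleast_2d(P).T).T+t; q=q@K.T; return q[:,:2]/q[:,2:]
E
python3 - <<'E'
from h import *
I,K,Rm,t=cam("top");J,K2,R2,t2=cam("side")
for n,p in dict(sep=(568,308),dec=(593,408),up=(240,362),low=(402,320),cart=(410,500)).items(): print(n,ray(np.array(p)*.64,K,Rm,t,0.02).round(3))
a=cv2.resize(I[150:290,125:265],(560,560),interpolation=cv2.INTER_CUBIC)
cv2.imwrite("pics/c1.png",a)
b=cv2.resize(I[165:295,315:415],(400,520),interpolation=cv2.INTER_CUBIC)
c=cv2.resize(J[215:345,265:365],(400,520),interpolation=cv2.INTER_CUBIC)
cv2.imwrite("pics/c2.png",np.hstack([b,c]))
E
```

```text
sep [ 0.594 -0.265  0.02 ]
dec [ 0.434 -0.295  0.02 ]
up [0.519 0.265 0.02 ]
low [0.581 0.004 0.02 ]
cart [ 0.3   -0.002  0.02 ]
```

View pics/c1.png

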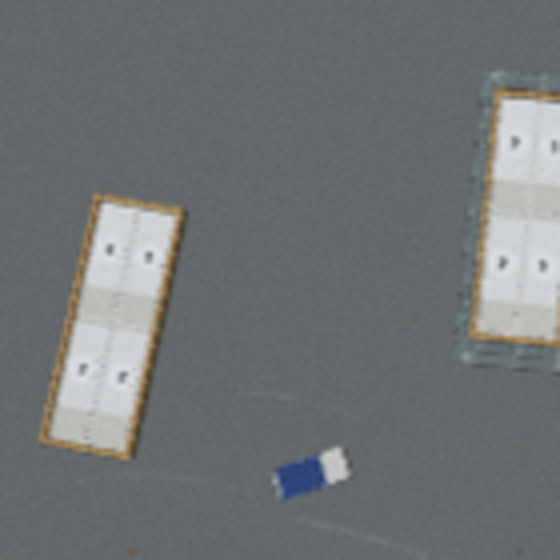

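View pics/c2.png

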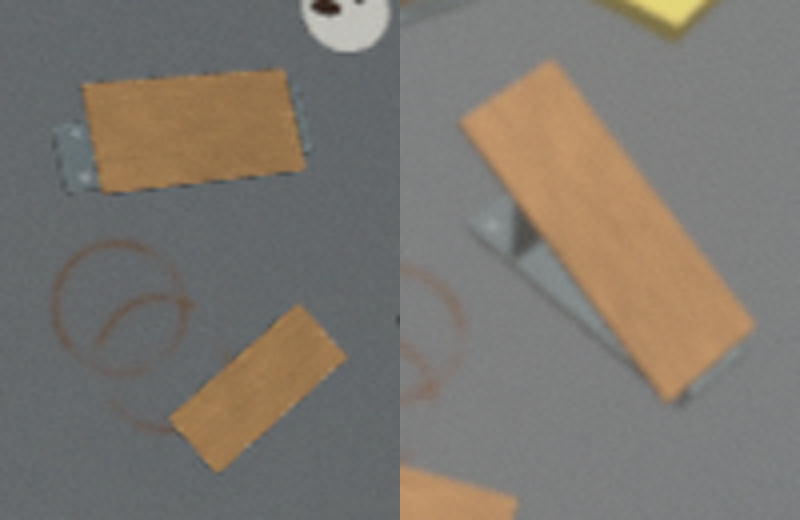

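```bash
python3 - <<'E'
from h import *
from scipy.optimize import least_squares
I,*C1=cam("top");J,*C2=cam("side")
f=lambda L,o:(np.array(L)+.5)/4-.5+o
T=f([(82,84),(104,193),(305,170),(285,70)],(315,165));S=f([(152,60),(60,122),(272,402),(354,322)],(265,215))
B=np.array([[82,-33,5],[82,33,5],[-82,33,5],[-82,-33,5]])/1e3
def fit(P,T,S,z0):
    def res(p,full=False):
        W=R.from_euler("ZYX",p[3:6]).apply(P)+p[:3]
        return np.r_[(proj(W,*C1)-T).ravel(),(proj(W,*C2)-S).ravel()]
    return res
r=least_squares(fit(B,T,S,0),[.59,-.26,.05,np.pi/2,-.49,0])
print("sep",r.x[:3].round(4),np.degrees(r.x[3:]).round(2),r.fun.round(1))
# constrained tilt 28, roll 0
g=least_squares(lambda q:fit(B,T,S,0)([*q[:4],-np.radians(28),0]),[.59,-.26,.05,np.pi/2])
print("sep28",g.x[:3].round(4),np.degrees(g.x[3]).round(2),g.fun.round(1))
for nm,img,C,box in(("up",I,C1,(130,190,180,270)),("low",I,C1,(236,160,280,250)),("up",J,C2,(140,150,215,190)),("low",J,C2,(200,185,295,240))):
    x0,y0,x1,y1=box;s=cv2.cvtColor(img,cv2.COLOR_BGR2HSV)[y0:y1,x0:x1]
    sub=cv2.resize(img[y0:y1,x0:x1],None,fx=4,fy=4,interpolation=cv2.INTER_CUBIC).astype(int)
    m=((sub.max(2)>150)|((sub[...,2]-sub[...,0])>25)).astype(np.uint8)
    m=cv2.morphologyEx(m,cv2.MORPH_OPEN,np.ones((5,5)))
    cs=max(cv2.findContours(m,0,2)[0],key=cv2.contourArea);h=cv2.convexHull(cs)
    z=.016 if nm=="up" else .022
    h=h[:,0].astype(float)
    w=np.array([ray((p+.5)/4-.5+(x0,y0),*C,z)[:2] for p in h])
    q=cv2.minAreaRect((w*1e3).astype(np.float32));print(nm,q, cv2.boxPoints(q).round(1).tolist())
E
```

```text
sep [ 0.5914 -0.2555  0.0529] [ 98.1  -27.46   1.07] [ 0.1 -0.6  0.4 -0.4  0.8 -0.9 -0.2 -1.2 -0.8 -0.2 -0.9 -0.2 -1.2  0.2
  0.3  1. ]
sep28 [ 0.5915 -0.2555  0.0529] 98.35 [ 0.5 -0.6  0.6 -0.3  0.4 -1.  -0.3 -1.3 -0.7 -0.4 -0.9 -0.1 -1.3  0.4
  0.3  0.9]
up ((521.9423828125, 268.2080078125), (60.9731330871582, 161.228515625), 78.24728393554688) [[436.79998779296875, 254.8000030517578], [594.7000122070312, 221.89999389648438], [607.0999755859375, 281.6000061035156], [449.20001220703125, 314.5]]
low ((584.0625, 5.582447052001953), (59.55105209350586, 161.1923370361328), 83.05628204345703) [[500.5, -14.199999809265137], [660.5, -33.70000076293945], [667.7000122070312, 25.399999618530273], [507.70001220703125, 44.900001525878906]]
up ((523.3468017578125, 261.8006591796875), (78.62716674804688, 164.14964294433594), 78.06690216064453) [[434.8999938964844, 240.3000030517578], [595.5, 206.39999389648438], [611.7999877929688, 283.29998779296875], [451.20001220703125, 317.20001220703125]]
low ((585.8665771484375, 0.9046859741210938), (71.29277801513672, 165.3587646484375), 83.36186981201172) [[499.6000061035156, -24.899999618530273], [663.9000244140625, -44.099998474121094], [672.0999755859375, 26.799999237060547], [507.8999938964844, 45.900001525878906]]
```

Top crop: the board's corners are at (82,84), (104,193), (305,170) and (285,70), and the fit at 164x66 with 28° tilt leaves about 1 px, so this is the right board. The trays fit 160x58. Next I fly over the trays for a wrist view.

Call:
step_arm:
  series:
    - [0.107,-0.083,0.017,0,0,0.0104]
    - [0.107,-0.083,0.017,0,0,0.0104]
    - [0.107,-0.083,0.017,0,0,0.0104]
    - [0.107,-0.083,0.017,0,0,0.0104]
    - [0.107,-0.083,0.017,0,0,0.0104]
    - [0.107,-0.083,0.017,0,0,0.0104]
    - [0.107,-0.083,0.017,0,0,0.0104]
    - [0.107,-0.083,0.017,0,0,0.0104]
    - [0.107,-0.083,0.017,0,0,0.0104]
    - [0.107,-0.083,0.017,0,0,0.0104]
    - [0.107,-0.083,0.017,0,0,0.0104]
    - [0.107,-0.083,0.017,0,0,0.0104]
  jaw: 1
  force: 30

```text
time: 1.3
tool_pos: [0.5039, 0.2689, 0.2679]
tool_rot: [0.0, 0.103, 0.995, 0.0]
force: [-0.2, 0.6, 0.6]
grip_width: 0.0855
grasp_force: 0.0
```

Call:
step_arm:
  series:
    - [0,0,0,0,0,0]
    - [0,0,0,0,0,0]
    - [0,0,0,0,0,0]

```text
time: 1.55
tool_pos: [0.5025, 0.2702, 0.2673]
tool_rot: [-0.001, 0.103, 0.995, 0.0]
force: [-0.7, 0.4, 0.1]
grip_width: 0.0854
grasp_force: 0.0
```

```bash
cat >> h.py <<'E'
def wcam(save):
    o=monitor.get_obs();c=cams.get_image("wrist")
    q=o["tool_rot"];M=np.eye(4);M[:3,:3]=R.from_quat(np.r_[q[1:],q[0]]).as_matrix();M[:3,3]=o["tool_pos"]
    W=np.linalg.inv(M@c["hand_eye"])
    np.savez(save,K=c["intrinsics"],R=W[:3,:3],t=W[:3,3],img=c["img"])
    return c["img"],c["intrinsics"],W[:3,:3],W[:3,3]
E
python3 - <<'E'
from h import *
I,K,Rm,t=wcam("w1.npz")
print(monitor.get_obs()["tool_pos"],K[0],-Rm.T@t,Rm[2])
for P in([.522,.268,.016],[.584,.0056,.022]): print(proj(P,K,Rm,t))
cv2.imwrite("pics/w1.png",cv2.resize(I,(800,600)))
E
```

```text
[0.50208084 0.27064003 0.26743353] [326.29686342   0.         254.86060024] [0.438274   0.28501078 0.42400656] [ 0.25445775 -0.05331959 -0.9656129 ]
[[255.28251913 173.07635173]]
[[ 74.24350995 257.0747876 ]]
```

View pics/w1.png

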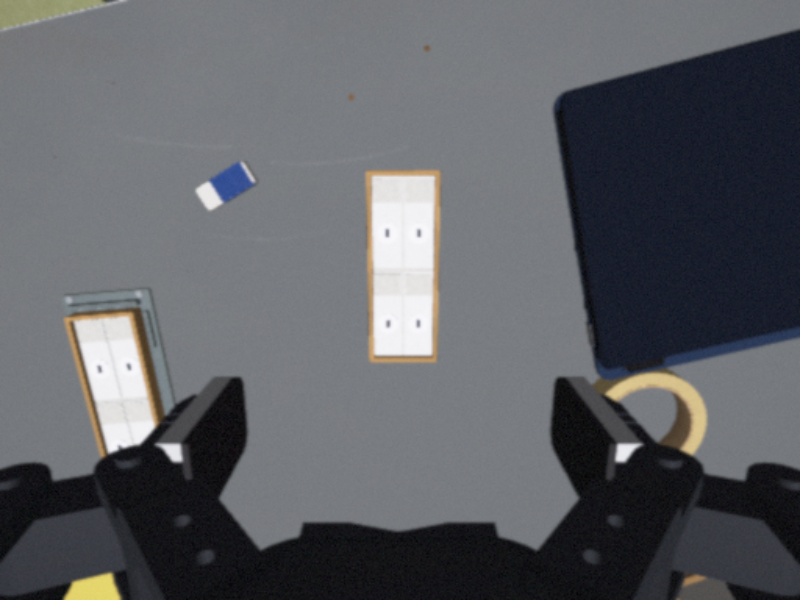

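The wrist view shows the upper tray at columns 367–440 and rows 170–362, centred where expected. Now over the cradle.

Call:
step_arm:
  series:
    - [0.032,-0.131,0,0,0,0.0102]
    - [0.032,-0.131,0,0,0,0.0102]
    - [0.032,-0.131,0,0,0,0.0102]
    - [0.032,-0.131,0,0,0,0.0102]
    - [0.032,-0.131,0,0,0,0.0102]
    - [0.032,-0.131,0,0,0,0.0102]
    - [0.032,-0.131,0,0,0,0.0102]
    - [0.032,-0.131,0,0,0,0.0102]
    - [0,0,0,0,0,0]
    - [0,0,0,0,0,0]
    - [0,0,0,0,0,0]

```text
time: 2.52
tool_pos: [0.5663, 0.0095, 0.2677]
tool_rot: [-0.0, 0.06, 0.998, 0.0]
force: [0.0, 0.4, 0.8]
grip_width: 0.0852
grasp_force: 0.0
```

```bash
cat > seg.py <<'E'
from h import *
def rect(img,C,box,z):
    x0,y0,x1,y1=box
    sub=cv2.resize(img[y0:y1,x0:x1],None,fx=4,fy=4,interpolation=cv2.INTER_CUBIC).astype(int)
    m=((sub.min(2)>140)|((sub[...,2]-sub[...,0])>35)).astype(np.uint8)
    m=cv2.morphologyEx(m,cv2.MORPH_OPEN,np.ones((5,5)))
    h=cv2.convexHull(max(cv2.findContours(m,0,2)[0],key=cv2.contourArea))[:,0].astype(float)
    w=np.array([ray((p+.5)/4-.5+(x0,y0),*C,z)[:2] for p in h])
    return cv2.minAreaRect((w*1e3).astype(np.float32))
E
python3 - <<'E'
from seg import *
d=np.load("w1.npz");print("up",rect(d["img"],(d["K"],d["R"],d["t"]),(220,95,295,242),.016))
I,*C=wcam("w2.npz");o=monitor.get_obs();print(o["tool_pos"],o["tool_rot"])
c=proj([.584,.0056,.022],*C)[0];print(c)
x,y=c.astype(int);print("low",rect(I,C,(x-50,y-78,x+50,y+78),.022))
cv2.imwrite("pics/w2.png",cv2.resize(I,(800,600)))
E
```

```text
up ((522.4629516601562, 270.9371337890625), (58.67442321777344, 159.62850952148438), 78.30009460449219)
[0.56634594 0.00982978 0.26778754] [1.06236756e-05 5.92041397e-02 9.98245829e-01 3.66275115e-04]
[252.27372218 172.57713442]
low ((584.6279296875, 7.067146301269531), (58.0918083190918, 159.62950134277344), 83.15461730957031)
```

View pics/w2.png

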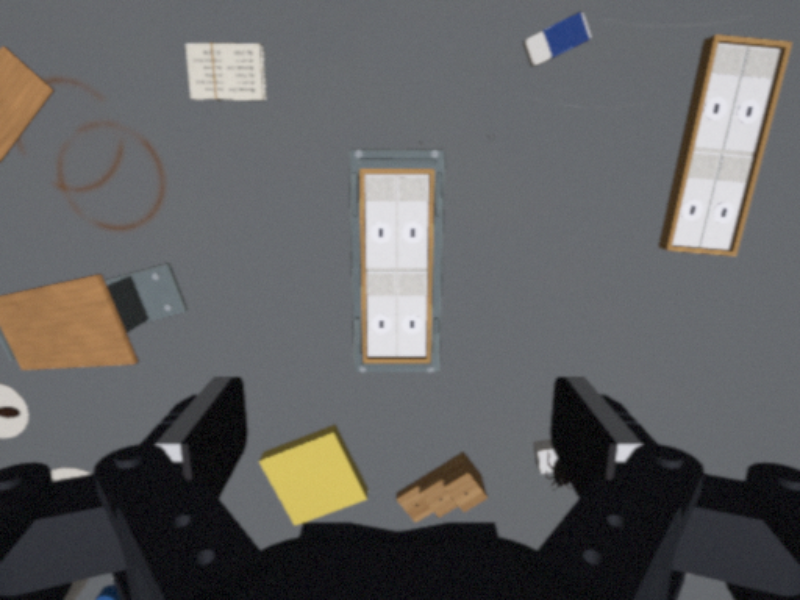

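The wrist view shows the lower tray at columns 360–435 and rows 168–362, 58x160, and the upper tray also fits. Next I work out the tilted approach to the board.

```bash
cat >> h.py <<'E'
def tgt(yaw,tilt):
    bx=R.from_euler("ZYX",[np.radians(yaw),-np.radians(tilt),0]).as_matrix()
    n=bx[:,2];y=-bx[:,1];z=-n
    return np.column_stack([np.cross(y,z),y,z]),n
def delta(Rt,p):
    o=monitor.get_obs();q=o["tool_rot"];Rc=R.from_quat(np.r_[q[1:],q[0]])
    rv=(R.from_matrix(Rt)*Rc.inv()).as_rotvec()
    print("shift units",((p-o["tool_pos"])/.25).round(3),"turn units",(np.degrees(rv)/60).round(4),"pos",o["tool_pos"].round(4))
E
python3 - <<'E'
from h import *
Rt,n=tgt(98.3,28);print(n)
delta(Rt,np.array([.5915,-.2555,.0529])+.13*n)
E
```

```text
[ 0.06777113 -0.46455422  0.88294759]
shift units [ 0.136 -1.303 -0.4  ] turn units [ 0.349   0.3594 -1.2219] pos [0.5663 0.0098 0.2678]
```

Call:
step_arm:
  series:
    - [0.0105,-0.1,0,0.0268,0.0276,-0.094]
    - [0.0105,-0.1,0,0.0268,0.0276,-0.094]
    - [0.0105,-0.1,0,0.0268,0.0276,-0.094]
    - [0.0105,-0.1,0,0.0268,0.0276,-0.094]
    - [0.0105,-0.1,0,0.0268,0.0276,-0.094]
    - [0.0105,-0.1,0,0.0268,0.0276,-0.094]
    - [0.0105,-0.1,0,0.0268,0.0276,-0.094]
    - [0.0105,-0.1,0,0.0268,0.0276,-0.094]
    - [0.0105,-0.1,-0.05,0.0268,0.0276,-0.094]
    - [0.0105,-0.1,-0.05,0.0268,0.0276,-0.094]
    - [0.0105,-0.1,-0.05,0.0268,0.0276,-0.094]
    - [0.0105,-0.1,-0.05,0.0268,0.0276,-0.094]

```text
time: 3.57
tool_pos: [0.5993, -0.2909, 0.2173]
tool_rot: [-0.172, 0.599, 0.768, 0.147]
force: [0.4, -0.4, 0.5]
grip_width: 0.0853
grasp_force: 0.0
```

Call:
step_arm:
  series:
    - [0.0105,-0.1,-0.1,0.0268,0.0276,-0.094]
    - [0,0,-0.1,0,0,0]
    - [0,0,0,0,0,0]
    - [0,0,0,0,0,0]
    - [0,0,0,0,0,0]

```text
time: 3.98
tool_pos: [0.6021, -0.3149, 0.1699]
tool_rot: [-0.182, 0.634, 0.735, 0.158]
force: [0.5, -0.2, 0.2]
grip_width: 0.0854
grasp_force: 0.0
```

```bash
python3 - <<'E'
from h import *
o=monitor.get_obs();print(o["joint_positions"].round(2))
Rt,n=tgt(98.3,28);delta(Rt,np.array([.5915,-.2555,.0529])+.13*n)
I,*C=wcam("w3.npz")
cv2.imwrite("pics/w3.png",cv2.resize(I,(800,600)))
P=np.array([[82,-33,5],[82,33,5],[-82,33,5],[-82,-33,5]])/1e3
print((proj(R.from_euler("ZYX",[98.3,-28,0],degrees=True).apply(P)+[.5915,-.2555,.0529],*C)*800/512).round(1))
E
```

```text
[-0.72  0.65  0.8   0.35  2.05 -0.76]
shift units [-0.007 -0.004 -0.009] turn units [ 0.0018  0.0007 -0.0018] pos [ 0.6021 -0.3149  0.1699]
[[457.1 134.4]
 [332.1 134.1]
 [340.7 415.2]
 [448.4 415.5]]
```

View pics/w3.png

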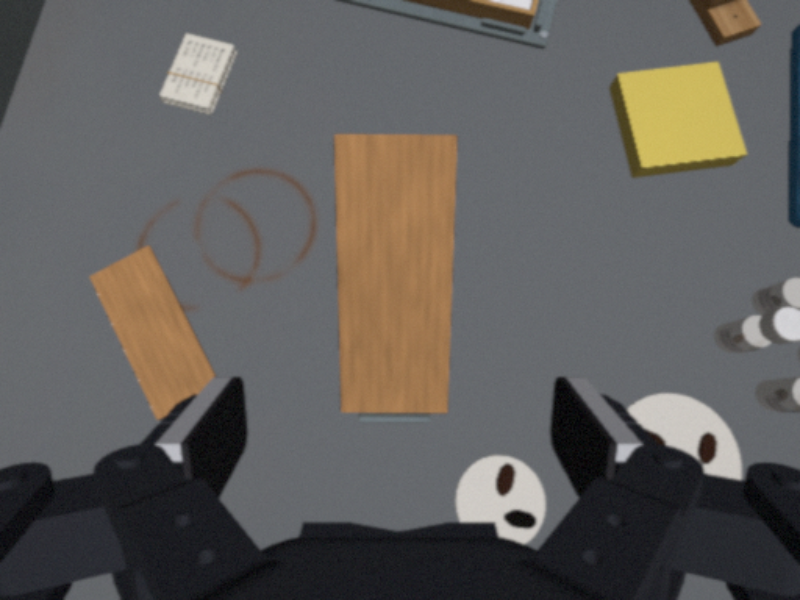

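Board corners are at (334,134), (457,135), (449,413) and (341,413), within 2 px of the prediction. Descending along the normal and gripping.

Call:
step_arm:
  series:
    - [-0.0054,0.03,-0.059,0,0,0]
    - [-0.0054,0.03,-0.059,0,0,0]
    - [-0.0054,0.03,-0.059,0,0,0]
    - [-0.0054,0.03,-0.059,0,0,0]
    - [-0.0054,0.03,-0.059,0,0,0]
    - [-0.0054,0.03,-0.059,0,0,0]
    - [-0.0054,0.03,-0.059,0,0,0]
    - [-0.0054,0.03,-0.059,0,0,0]
    - [0,0,0,0,0,0]
    - [0,0,0,0,0,0]
    - [0,0,0,0,0,0]

```text
time: 4.95
tool_pos: [0.5915, -0.2572, 0.0525]
tool_rot: [-0.181, 0.635, 0.734, 0.158]
force: [-0.1, -0.4, 0.2]
grip_width: 0.0853
grasp_force: 0.0
```

Call:
step_arm:
  series:
    - [0,0,0,0,0,0]
    - [0,0,0,0,0,0]
    - [0,0,0,0,0,0]
    - [0,0,0,0,0,0]
    - [0,0,0,0,0,0]
    - [0,0,0,0,0,0]
  jaw: -1
  force: 30

```text
time: 5.45
tool_pos: [0.5901, -0.257, 0.0496]
tool_rot: [-0.183, 0.636, 0.733, 0.158]
force: [-0.3, -0.1, 0.3]
grip_width: 0.0122
grasp_force: 0.0
```

```bash
python3 - <<'E'
from h import *
Rt,n=tgt(98.3,28);o=np.array([.5915,-.2555,.0529]);delta(Rt,o-.0015*n)
E
```

```text
shift units [0.005 0.009 0.008] turn units [ 0.001  -0.0014  0.0017] pos [ 0.5901 -0.257   0.0496]
```

The fingers closed past 66 mm with no force, so I look at it.

```bash
python3 - <<'E'
from h import *
J,*C=cam("side");I,*D=cam("wrist") if 0 else (cams.get_image("wrist")["img"],)
print(monitor.get_obs()["grip_width"],monitor.get_obs()["force"])
a=cv2.resize(J[190:350,250:370],(400,533),interpolation=cv2.INTER_CUBIC)
b=cv2.resize(I,(400,300));b=cv2.copyMakeBorder(b,0,233,0,0,0)
cv2.imwrite("pics/m1.png",np.hstack([a,b]))
E
```

```text
0.0004082913268359204 [-0.22929152 -0.34434508 -0.83245865]
```

View pics/m1.png

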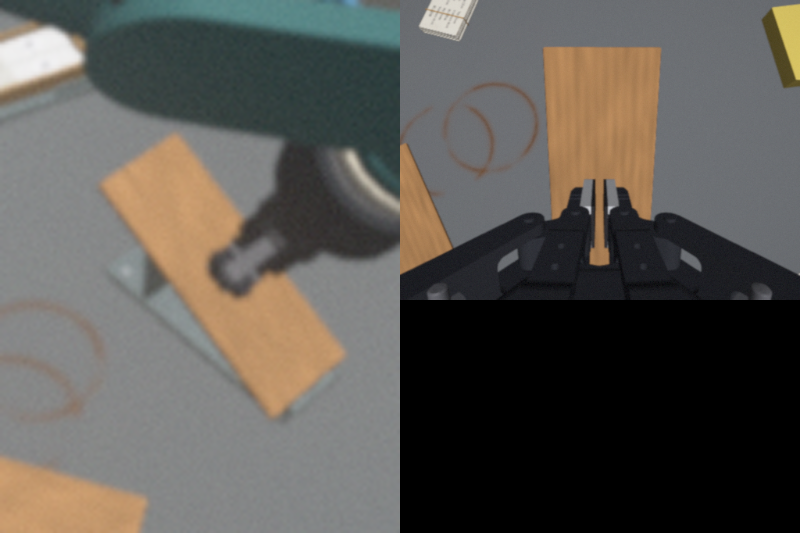

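```bash
python3 - <<'E'
from h import *
from scipy.optimize import least_squares
o=monitor.get_obs();q=o["tool_rot"];Rc=R.from_quat(np.r_[q[1:],q[0]]).as_matrix()
I,*W=wcam("w4.npz");J,*S=cam("side")
print(o["tool_pos"])
for k in(-.02,-.01,0,.011,.02):
    P=o["tool_pos"]+k*Rc[:,2];print(k,proj(P,*W).round(1),proj(P,*S).round(1))
B=np.array([[82,-33,5],[82,33,5],[-82,33,5],[-82,-33,5]])/1e3
d=np.load("w3.npz");C=(d["K"],d["R"],d["t"])
obs=(np.array([(457,135),(334,134),(341,413),(449,413)])+.5)*.64-.5
f=lambda p:(proj(R.from_euler("ZYX",[p[3],p[4],0]).apply(B)+p[:3],*C)-obs).ravel()
r=least_squares(f,[.59,-.255,.05,1.71,-.49]);print("w3 fit",r.x[:3].round(4),np.degrees(r.x[3:]).round(2),r.fun.round(1))
cv2.imwrite("pics/x.png",cv2.resize(np.hstack([I[170:300,190:320],J[225:355-70+70,255:385]]),(800,400),interpolation=cv2.INTER_CUBIC))
E
```

```text
[ 0.59003149 -0.25693007  0.04952709]
-0.02 [[254. 255.]] [[319.1 270.1]]
-0.01 [[254.  245.8]] [[316.9 271.6]]
0 [[254.1 237.6]] [[314.7 273.2]]
0.011 [[254.2 229.6]] [[312.4 274.8]]
0.02 [[254.2 223.7]] [[310.5 276.1]]
w3 fit [ 0.5914 -0.2535  0.0497] [ 98.22 -27.17] [-0.  -0.2  0.   0.1  0.3 -0.1 -0.4  0.2]
```

View pics/x.png

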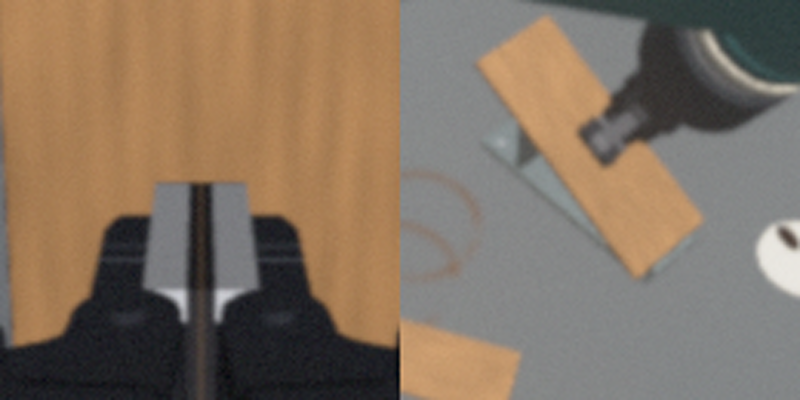

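```bash
python3 - <<'E'
from h import *
o=monitor.get_obs();q=o["tool_rot"];Rc=R.from_quat(np.r_[q[1:],q[0]]).as_matrix()
d=np.load("w4.npz");C=(d["K"],d["R"],d["t"])
cc=-C[1].T@C[2];print("cam in tool",(Rc.T@(cc-o["tool_pos"])).round(3))
for s in(-.011,.011):
  for k in(-.03,-.02,-.01,0,.011): print(s,k,proj(o["tool_pos"]+Rc@[s,0,k],*C).round(1))
I=cams.get_image("wrist")["img"]
print(o["grip_width"],o["force"].round(2),o["ft_torque"].round(2))
B=np.array([[82,-33,5],[82,33,5],[-82,33,5],[-82,-33,5]])/1e3
print("board now pred",proj(R.from_euler("ZYX",[98.22,-27.17,0],degrees=True).apply(B)+[.5914,-.2535,.0497],*C).round(1))
E
```

```text
cam in tool [ 0.067  0.001 -0.156]
-0.011 -0.03 [[253.9 288.4]]
-0.011 -0.02 [[254.  276.6]]
-0.011 -0.01 [[254.1 266.2]]
-0.011 0 [[254.1 257. ]]
-0.011 0.011 [[254.2 248. ]]
0.011 -0.03 [[253.9 241.7]]
0.011 -0.02 [[254.  232.5]]
0.011 -0.01 [[254.1 224.5]]
0.011 0 [[254.1 217.4]]
0.011 0.011 [[254.2 210.5]]
-4.553260886129495e-05 [-0.1  -0.56 -0.82] [-0.24  0.   -0.01]
board now pred [[333.1  60.4]
 [183.   60.6]
 [199.1 370.8]
 [316.  370.9]]
```

The geometry suggests the shut fingertips sit about 10 mm short of the board. I probe gently with the shut fingers along the board normal.

Call:
step_arm:
  series:
    - [-0.0005,0.0037,-0.0071,0,0,0]
    - [-0.0005,0.0037,-0.0071,0,0,0]
    - [-0.0005,0.0037,-0.0071,0,0,0]
    - [0,0,0,0,0,0]

```text
time: 6.03
tool_pos: [0.5894, -0.2536, 0.0436]
tool_rot: [-0.184, 0.635, 0.733, 0.157]
force: [-0.4, 0.3, -0.2]
grip_width: -0.0001
grasp_force: 0.0
```

Call:
step_arm:
  series:
    - [-0.0003,0.0018,-0.0035,0,0,0]
    - [0,0,0,0,0,0]

```text
time: 6.2
tool_pos: [0.5896, -0.2535, 0.0432]
tool_rot: [-0.183, 0.635, 0.733, 0.157]
force: [0.3, 0.3, 0.4]
grip_width: 0.0002
grasp_force: 0.0
```

Call:
step_arm:
  series:
    - [-0.0003,0.0018,-0.0035,0,0,0]
    - [-0.0003,0.0018,-0.0035,0,0,0]
    - [0,0,0,0,0,0]

```text
time: 6.45
tool_pos: [0.5897, -0.2532, 0.0425]
tool_rot: [-0.182, 0.635, 0.734, 0.157]
force: [-0.6, -1.5, 2.9]
grip_width: -0.0
grasp_force: 1.6
```

Call:
step_arm:
  series:
    - [-0.0003,0.0018,-0.0035,0,0,0]
    - [0,0,0,0,0,0]

```text
time: 6.62
tool_pos: [0.5897, -0.2532, 0.0425]
tool_rot: [-0.182, 0.636, 0.734, 0.157]
force: [-1.5, -2.3, 5.7]
grip_width: 0.0
grasp_force: 2.9
```

Call:
step_arm:
  series:
    - [-0.0003,0.0018,-0.0035,0,0,0]
    - [0,0,0,0,0,0]

```text
time: 6.78
tool_pos: [0.5897, -0.2532, 0.0424]
tool_rot: [-0.181, 0.636, 0.734, 0.157]
force: [-1.8, -3.1, 8.3]
grip_width: -0.0001
grasp_force: 4.1
```

Call:
step_arm:
  series:
    - [-0.0003,0.0018,-0.0035,0,0,0]
    - [0,0,0,0,0,0]

```text
time: 6.95
tool_pos: [0.5898, -0.2532, 0.0424]
tool_rot: [-0.181, 0.636, 0.734, 0.157]
force: [-2.1, -3.3, 10.3]
grip_width: 0.0003
grasp_force: 5.3
```

Contact at TCP z 0.0425 means the shut tips stand about 11.6 mm behind the reported TCP as I measure it. So I back off, open, and grip about 20 mm deeper.

Call:
step_arm:
  series:
    - [0.004,-0.028,0.053,0,0,0]
    - [0.004,-0.028,0.053,0,0,0]
    - [0.004,-0.028,0.053,0,0,0]
    - [0.004,-0.028,0.053,0,0,0]
    - [0,0,0,0,0,0]
    - [0,0,0,0,0,0]
    - [0,0,0,0,0,0]

```text
time: 7.53
tool_pos: [0.5929, -0.2788, 0.0909]
tool_rot: [-0.184, 0.635, 0.733, 0.157]
force: [-0.1, 0.1, -0.5]
grip_width: 0.0002
grasp_force: 0.0
```

Call:
step_arm:
  series:
    - [0,0,0,0,0,0]
    - [0,0,0,0,0,0]
    - [0,0,0,0,0,0]
    - [0,0,0,0,0,0]
    - [0,0,0,0,0,0]
    - [0,0,0,0,0,0]
    - [0,0,0,0,0,0]
    - [0,0,0,0,0,0]
  jaw: 1

```text
time: 8.2
tool_pos: [0.5933, -0.2795, 0.0921]
tool_rot: [-0.183, 0.635, 0.733, 0.158]
force: [0.3, -0.4, 0.2]
grip_width: 0.0854
grasp_force: 0.0
```

```bash
python3 - <<'E'
from h import *
I,*C=wcam("w5.npz")
Rt,n=tgt(98.2,28);o=np.array([.5914,-.2535,.0497])
delta(Rt,o-.0267*n);print(n*.0267,monitor.get_obs()["grip_width"])
B=np.array([[82,-33,5],[82,33,5],[-82,33,5],[-82,-33,5]])/1e3
P=proj(R.from_euler("ZYX",[98.22,-28,0],degrees=True).apply(B)+o,*C);print(P.round(1))
# measure edges on a few rows by colour
w=(I[...,2].astype(int)-I[...,0])>40
for r in(100,150,200): print(r,np.where(w[r,150:380])[0][[0,-1]]+150)
c=w[:,250];print(np.where(c)[0][[0,-1]])
E
```

```text
shift units [-0.015  0.154 -0.264] turn units [ 0.0012 -0.0013 -0.0001] pos [ 0.5933 -0.2795  0.0921]
[ 0.00178784 -0.01240674  0.0235747 ] 0.08547916305139527
[[314.5  70.5]
 [200.5  70.6]
 [210.7 315.6]
 [303.6 315.7]]
100 [202 313]
150 [204 310]
200 [206 308]
[ 71 315]
```

Call:
step_arm:
  series:
    - [-0.0025,0.0257,-0.044,0,0,0]
    - [-0.0025,0.0257,-0.044,0,0,0]
    - [-0.0025,0.0257,-0.044,0,0,0]
    - [-0.0025,0.0257,-0.044,0,0,0]
    - [-0.0025,0.0257,-0.044,0,0,0]
    - [-0.0025,0.0257,-0.044,0,0,0]
    - [0,0,0,0,0,0]
    - [0,0,0,0,0,0]
    - [0,0,0,0,0,0]

```text
time: 9.0
tool_pos: [0.5898, -0.2411, 0.0265]
tool_rot: [-0.183, 0.635, 0.734, 0.158]
force: [0.4, 0.3, 0.5]
grip_width: 0.0857
grasp_force: 0.0
```

Call:
step_arm:
  series:
    - [0,0,0,0,0,0]
    - [0,0,0,0,0,0]
    - [0,0,0,0,0,0]
    - [0,0,0,0,0,0]
  jaw: -1
  force: 30

```text
time: 9.33
tool_pos: [0.5902, -0.2418, 0.0273]
tool_rot: [-0.182, 0.636, 0.734, 0.158]
force: [-0.3, -2.1, 3.4]
grip_width: 0.0652
grasp_force: 33.5
```

Gripped at 65 mm with 33 N. Lifting along the normal.

Call:
step_arm:
  series:
    - [0.0013,-0.0093,0.0177,0,0,0]
    - [0.0027,-0.0186,0.0354,0,0,0]
    - [0.0027,-0.0186,0.0354,0,0,0]
    - [0.0027,-0.0186,0.0354,0,0,0]
    - [0.0027,-0.0186,0.0354,0,0,0]
    - [0,0,0.08,0,0,0]
    - [0,0,0.08,0,0,0]
    - [0,0,0.08,0,0,0]
    - [0,0,0.08,0,0,0]
    - [0,0,0,0,0,0]
    - [0,0,0,0,0,0]

```text
time: 10.25
tool_pos: [0.5933, -0.2628, 0.1479]
tool_rot: [-0.181, 0.636, 0.734, 0.158]
force: [0.6, 0.2, -0.7]
grip_width: 0.065
grasp_force: 33.4
```

```bash
cat >> h.py <<'E'
def board(I,C,guess=(0,0,.02,0,0,0)):
    """board pose in tool frame from wrist picture edge scan: prints hull corners"""
E
python3 - <<'E'
from h import *
I,*C=wcam("w6.npz");o=monitor.get_obs();print(o["tool_pos"],o["grip_width"],o["grasp_force"])
cv2.imwrite("pics/w6.png",cv2.resize(I,(800,600)))
# level, width axis at 83.15 deg => board yaw 173.15
Rt,n=tgt(173.15,0);delta(Rt,np.array([.5846,.0071,.15]))
E
```

```text
[ 0.59260645 -0.26219935  0.14586776] 0.06501343418940095 33.35449397563934
shift units [-0.032  1.077  0.017] turn units [-0.3479 -0.358   1.2233] pos [ 0.5926 -0.2622  0.1459]
```

View pics/w6.png

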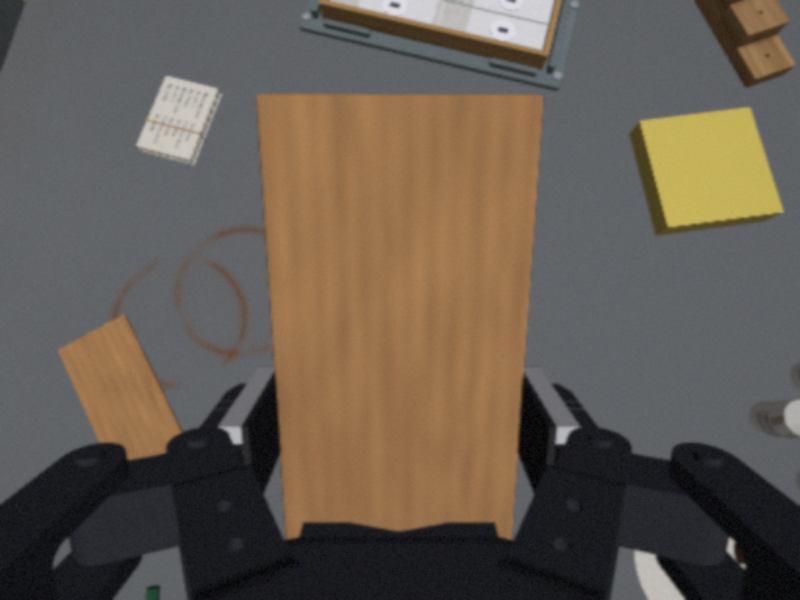

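The board is held straight, far corners at (257,94) and (543,94), long edges symmetric. I fit its pose in the tool frame.

```bash
cat > bf.py <<'E'
from h import *
from scipy.optimize import least_squares
def bfit(f,T,L):
    """board top-face pose in tool frame; T tool pose 4x4; edges found by colour in rows L"""
    d=np.load(f);I=d["img"].astype(int);m=(I[...,2]-I[...,0])>40
    W=np.eye(4);W[:3,:3]=d["R"];W[:3,3]=d["t"];W=W@T
    K=d["K"];g=lambda P:proj(P,K,W[:3,:3],W[:3,3])
    e=[]
    for r in L:
        row=np.where(m[r,140:372])[0]+140
        s=np.split(row,np.where(np.diff(row)>1)[0]+1);s=max(s,key=len);e.append((r,s[0]-.5,s[-1]+.5))
    top=[]
    for c in range(190,330,10):
        k=np.where(m[30:200,c])[0]+30; top.append((c,k[0]-.5))
    def res(p):
        Rb=R.from_euler("ZYX",p[3:]).as_matrix();q=lambda x,y:p[:3]+Rb@[x,y,0]
        c=g(np.array([q(.082,-.033),q(.082,.033),q(-.082,-.033),q(-.082,.033)]));o=[]
        c=c if c[0,0]<c[1,0] else c[[1,0,3,2]]
        for r,a,b in e:
            for (i,j,v) in((0,2,a),(1,3,b)):
                o.append(c[i,0]+(c[j,0]-c[i,0])*(r-c[i,1])/(c[j,1]-c[i,1])-v)
        for x,y in top:o.append(c[0,1]+(c[1,1]-c[0,1])*(x-c[0,0])/(c[1,0]-c[0,0])-y)
        return np.array(o)
    s=least_squares(res,[0,0,-.03,0,0],loss="soft_l1",x_scale=[.01,.01,.01,.1,.1]) if 0 else least_squares(res,[0,0,-.03,0,0,0],loss="soft_l1")
    return s.x,np.abs(s.fun).max()
def tool():
    o=monitor.get_obs();q=o["tool_rot"];T=np.eye(4);T[:3,:3]=R.from_quat(np.r_[q[1:],q[0]]).as_matrix();T[:3,3]=o["tool_pos"];return T
E
python3 - <<'E'
from bf import *
x,r=bfit("w6.npz",tool(),range(75,225,10))
print("tool frame mm",(x[:3]*1e3).round(1),"yaw pitch roll deg",np.degrees(x[3:]).round(2),r.round(2))
E
```

```text
tool frame mm [  0.4   0.8 -32.9] yaw pitch roll deg [ 0.07 -0.13 -1.38] 0.6
```

Call:
step_arm:
  series:
    - [-0.0024,0.0826,0,-0.0268,-0.0275,0.0941]
    - [-0.0024,0.0826,0,-0.0268,-0.0275,0.0941]
    - [-0.0024,0.0826,0,-0.0268,-0.0275,0.0941]
    - [-0.0024,0.0826,0,-0.0268,-0.0275,0.0941]
    - [-0.0024,0.0826,0,-0.0268,-0.0275,0.0941]
    - [-0.0024,0.0826,0,-0.0268,-0.0275,0.0941]
    - [-0.0024,0.0826,0,-0.0268,-0.0275,0.0941]
    - [-0.0024,0.0826,0,-0.0268,-0.0275,0.0941]
    - [-0.0024,0.0826,0,-0.0268,-0.0275,0.0941]
    - [-0.0024,0.0826,0,-0.0268,-0.0275,0.0941]
    - [-0.0024,0.0826,0,-0.0268,-0.0275,0.0941]
    - [-0.0024,0.0826,0,-0.0268,-0.0275,0.0941]

```text
time: 11.3
tool_pos: [0.5841, -0.0128, 0.1434]
tool_rot: [-0.017, 0.106, 0.994, 0.012]
force: [0.1, 0.0, -0.2]
grip_width: 0.0646
grasp_force: 33.3
```

Call:
step_arm:
  series:
    - [-0.0024,0.0826,0,-0.0268,-0.0275,0.0941]
    - [0,0,0,0,0,0]
    - [0,0,0,0,0,0]
    - [0,0,0,0,0,0]
    - [0,0,0,0,0,0]

```text
time: 11.72
tool_pos: [0.5844, 0.0057, 0.1447]
tool_rot: [-0.002, 0.061, 0.998, -0.001]
force: [-0.2, -0.1, -0.5]
grip_width: 0.0653
grasp_force: 33.4
```

```bash
python3 - <<'E'
from bf import *
wcam("w7.npz");x,r=bfit("w7.npz",tool(),range(75,225,10))
print("tool frame mm",(x[:3]*1e3).round(1),np.degrees(x[3:]).round(2),r.round(2))
T=tool();c=T@np.r_[x[:3],1];Rb=T[:3,:3]@R.from_euler("ZYX",x[3:]).as_matrix();print("board top centre",c[:3].round(4),"long axis",Rb[:,0].round(4), np.degrees(np.arctan2(Rb[1,0],Rb[0,0])))
Rt,n=tgt(173.15,0);delta(Rt,np.array([.5849,.0063,.03]))
E
```

```text
tool frame mm [ -0.7   1.3 -31.4] [ 0.1   0.06 -1.29] 0.49
board top centre [0.5856 0.0067 0.1763] long axis [-0.9924  0.1232  0.0037] 172.921621359428
shift units [ 0.001  0.003 -0.46 ] turn units [ 0.001  -0.0026  0.0021] pos [0.5846 0.0055 0.145 ]
```

Call:
step_arm:
  series:
    - [0,0.001,-0.09,0.0005,-0.001,0.001]
    - [-0.001,0.001,-0.09,0.0005,-0.001,0.001]
    - [0,0,-0.09,0,0,0]
    - [0,0,-0.09,0,0,0]
    - [0,0,-0.09,0,0,0]
    - [0,0,-0.06,0,0,0]
    - [0,0,-0.03,0,0,0]
    - [0,0,0,0,0,0]
    - [0,0,0,0,0,0]
    - [0,0,0,0,0,0]

```text
time: 12.6
tool_pos: [0.5858, 0.0066, 0.0124]
tool_rot: [0.002, 0.059, 0.998, 0.0]
force: [-0.3, 0.6, 0.2]
grip_width: 0.0651
grasp_force: 33.4
```

```bash
python3 - <<'E'
from bf import *
wcam("w8.npz");x,r=bfit("w8.npz",tool(),range(75,225,10))
T=tool();c=T@np.r_[x[:3],1];Rb=T[:3,:3]@R.from_euler("ZYX",x[3:]).as_matrix();print((x*1e3).round(1),"board top centre",c[:3].round(4),"long axis",Rb[:,0].round(4), np.degrees(np.arctan2(Rb[1,0],Rb[0,0])),r)
Rt,n=tgt(173.15,0);delta(Rt,np.array([.5849,.0063,-.005]))
E
```

```text
[ -0.8   1.  -31.3   2.    0.1 -19.7] board top centre [0.5867 0.0077 0.044 ] long axis [-0.9928  0.1198 -0.0043] 173.12043005713042 0.4305309202347871
shift units [-0.004 -0.002 -0.071] turn units [ 0.0001  0.0041 -0.0014] pos [0.5859 0.0068 0.0127]
```

Call:
step_arm:
  series:
    - [-0.003,-0.001,-0.012,0,0.002,0]
    - [-0.003,-0.001,-0.012,0,0.002,0]
    - [0,0,-0.012,0,0,0]
    - [0,0,-0.012,0,0,0]
    - [0,0,0,0,0,0]
    - [0,0,0,0,0,0]

```text
time: 13.15
tool_pos: [0.5826, 0.0067, -0.0016]
tool_rot: [-0.002, 0.059, 0.998, -0.0]
force: [0.2, 0.7, -0.0]
grip_width: 0.0648
grasp_force: 33.4
```

Call:
step_arm:
  series:
    - [0,0,-0.004,0,0,0]
    - [0,0,-0.004,0,0,0]
    - [0,0,0,0,0,0]

```text
time: 13.4
tool_pos: [0.5829, 0.0067, -0.0033]
tool_rot: [-0.002, 0.059, 0.998, -0.0]
force: [0.9, 0.4, 0.5]
grip_width: 0.065
grasp_force: 33.4
```

Call:
step_arm:
  series:
    - [0,0,-0.004,0,0,0]
    - [0,0,-0.004,0,0,0]
    - [0,0,0,0,0,0]

```text
time: 13.65
tool_pos: [0.5828, 0.0067, -0.0054]
tool_rot: [-0.002, 0.059, 0.998, -0.0]
force: [-0.5, 0.3, -0.5]
grip_width: 0.0647
grasp_force: 33.4
```

```bash
python3 - <<'E'
from bf import *
for i in range(2):
    wcam("w9.npz");x,r=bfit("w9.npz",tool(),range(75,225,10))
    T=tool();c=T@np.r_[x[:3],1];Rb=T[:3,:3]@R.from_euler("ZYX",x[3:]).as_matrix();print("board top centre",c[:3].round(4),"long axis",Rb[:,0].round(4), np.degrees(np.arctan2(Rb[1,0],Rb[0,0])),r)
    Rt,n=tgt(173.15,0);delta(Rt,np.array([.585,.0063,-.005]))
E
```

```text
board top centre [0.584  0.0077 0.0262] long axis [-0.9928  0.1194  0.0043] 173.14220790620246 0.4919721965776489
shift units [ 0.009 -0.002  0.001] turn units [-0.0002 -0.0034 -0.0019] pos [ 0.5829  0.0067 -0.0053]
board top centre [0.584  0.0076 0.0262] long axis [-0.9928  0.1197  0.0056] 173.1243384358097 0.5443390807237733
shift units [ 0.008 -0.001  0.001] turn units [-0.0001 -0.0032 -0.0019] pos [ 0.5829  0.0067 -0.0052]
```

Call:
step_arm:
  series:
    - [0.0025,-0.002,-0.003,0,-0.0032,0]
    - [0,0,-0.003,0,0,0]
    - [0,0,0,0,0,0]

```text
time: 14.0
tool_pos: [0.5839, 0.0061, -0.0062]
tool_rot: [0.0, 0.059, 0.998, -0.0]
force: [0.3, 0.8, 1.1]
grip_width: 0.0649
grasp_force: 33.6
```

Call:
step_arm:
  series:
    - [0,0,-0.004,0,0,0]
    - [0,0,0,0,0,0]

```text
time: 14.17
tool_pos: [0.5839, 0.006, -0.0063]
tool_rot: [0.0, 0.059, 0.998, -0.0]
force: [-2.7, 0.3, 6.7]
grip_width: 0.0648
grasp_force: 34.0
```

Call:
step_arm:
  series:
    - [0,0,-0.004,0,0,0]
    - [0,0,0,0,0,0]

```text
time: 14.33
tool_pos: [0.5839, 0.006, -0.0063]
tool_rot: [0.0, 0.059, 0.998, -0.0]
force: [-5.1, 0.3, 9.2]
grip_width: 0.0648
grasp_force: 34.3
```

Seated at 6–9 N. I ease up slightly, then release.

Call:
step_arm:
  series:
    - [0,0,0.006,0,0,0]
    - [0,0,0,0,0,0]

```text
time: 14.5
tool_pos: [0.5841, 0.0062, -0.0062]
tool_rot: [0.001, 0.059, 0.998, 0.0]
force: [-2.3, 0.8, 4.5]
grip_width: 0.0649
grasp_force: 33.9
```

Call:
step_arm:
  series:
    - [0,0,0,0,0,0]
    - [0,0,0,0,0,0]
    - [0,0,0,0,0,0]
    - [0,0,0,0,0,0]
    - [0,0,0,0,0,0]
  jaw: 1

```text
time: 14.92
tool_pos: [0.5834, 0.0062, -0.0076]
tool_rot: [-0.0, 0.059, 0.998, 0.0]
force: [-0.4, 0.1, 0.3]
grip_width: 0.0854
grasp_force: 0.0
```

Call:
step_arm:
  series:
    - [0,0,0.03,0,0,0]
    - [0,0,0.06,0,0,0]
    - [0,0,0.1,0,0,0]
    - [0,0,0.15,0,0,0]
    - [0,0,0.15,0,0,0]
    - [0,0,0.15,0,0,0]
    - [0,0,0.15,0,0,0]
    - [0,0,0.15,0,0,0]
    - [0,0,0.1,0,0,0]
    - [0,0,0,0,0,0]
    - [0,0,0,0,0,0]
    - [0,0,0,0,0,0]

```text
time: 15.92
tool_pos: [0.5832, 0.0062, 0.2522]
tool_rot: [-0.0, 0.059, 0.998, 0.0]
force: [0.4, 0.0, -0.4]
grip_width: 0.0854
grasp_force: 0.0
```

```bash
python3 - <<'E'
from h import *
I,*C=wcam("w10.npz");o=monitor.get_obs();print(o["tool_pos"],o["tool_rot"],o["grip_width"])
c=proj([.5846,.0071,.027],*C)[0];print(c)
x,y=c.astype(int);x0,y0=x-60,y-90
y0=max(y0,0)
s=cv2.resize(I[y0:y+90,x0:x+60],None,fx=4,fy=4,interpolation=cv2.INTER_CUBIC).astype(int)
m=((s[...,2]-s[...,0])>45).astype(np.uint8);m=cv2.morphologyEx(m,cv2.MORPH_OPEN,np.ones((5,5)))
h=cv2.convexHull(max(cv2.findContours(m,0,2)[0],key=cv2.contourArea))[:,0].astype(float)
w=np.array([ray((p+.5)/4-.5+(x0,y0),*C,.027)[:2] for p in h]);print(cv2.minAreaRect((w*1e3).astype(np.float32)))
Rt,n=tgt(168.3,0);delta(Rt,np.array([.5225,.2709,.2]))
E
```

```text
[0.58282546 0.00623177 0.25103655] [-1.56481032e-03  5.87564988e-02  9.98271113e-01  1.01083516e-04] 0.08550976484380587
[254.61781575 162.39421999]
((584.6050415039062, 7.4361114501953125), (65.92217254638672, 162.74859619140625), 83.15779113769531)
shift units [-0.241  1.059 -0.204] turn units [-0.0005 -0.003  -0.0827] pos [0.5828 0.0062 0.251 ]
```

The board lies at (584.6, 7.4) mm with yaw matching the tray. Now the upper tray.

Call:
step_arm:
  series:
    - [-0.0241,0.1059,-0.02,0,0,-0.0083]
    - [-0.0241,0.1059,-0.02,0,0,-0.0083]
    - [-0.0241,0.1059,-0.02,0,0,-0.0083]
    - [-0.0241,0.1059,-0.02,0,0,-0.0083]
    - [-0.0241,0.1059,-0.02,0,0,-0.0083]
    - [-0.0241,0.1059,-0.02,0,0,-0.0083]
    - [-0.0241,0.1059,-0.02,0,0,-0.0083]
    - [-0.0241,0.1059,-0.02,0,0,-0.0083]
    - [-0.0241,0.1059,-0.02,0,0,-0.0083]
    - [-0.0241,0.1059,-0.02,0,0,-0.0083]
    - [0,0,0,0,0,0]
    - [0,0,0,0,0,0]

```text
time: 16.97
tool_pos: [0.5217, 0.2716, 0.1998]
tool_rot: [-0.002, 0.101, 0.995, -0.001]
force: [0.2, -0.1, -1.0]
grip_width: 0.0853
grasp_force: 0.0
```

Call:
step_arm:
  series:
    - [0,0,-0.12,0,0,0]
    - [0,0,-0.12,0,0,0]
    - [0,0,-0.12,0,0,0]
    - [0,0,-0.12,0,0,0]
    - [0,0,-0.12,0,0,0]
    - [0,0,0,0,0,0]
    - [0,0,0,0,0,0]
    - [0,0,0,0,0,0]

```text
time: 17.63
tool_pos: [0.5245, 0.2705, 0.0543]
tool_rot: [0.001, 0.103, 0.995, 0.0]
force: [0.8, -0.0, 0.2]
grip_width: 0.0855
grasp_force: 0.0
```

```bash
python3 - <<'E'
from h import *
Rt,n=tgt(168.3,0);delta(Rt,np.array([.5225,.2709,-.011]))
E
```

```text
shift units [-0.008  0.002 -0.261] turn units [-0.0006  0.0019  0.0012] pos [0.5245 0.2705 0.0543]
```

Call:
step_arm:
  series:
    - [-0.004,0.001,-0.06,0,0.001,0]
    - [-0.004,0.001,-0.06,0,0.001,0.001]
    - [0,0,-0.06,0,0,0]
    - [0,0,-0.04,0,0,0]
    - [0,0,-0.02,0,0,0]
    - [0,0,-0.012,0,0,0]
    - [0,0,0,0,0,0]
    - [0,0,0,0,0,0]
    - [0,0,0,0,0,0]

```text
time: 18.38
tool_pos: [0.5222, 0.2717, -0.0089]
tool_rot: [-0.0, 0.102, 0.995, 0.0]
force: [-0.4, 0.2, -1.6]
grip_width: 0.0855
grasp_force: 0.0
```

```bash
python3 - <<'E'
from h import *
Rt,n=tgt(168.3,0);delta(Rt,np.array([.5225,.2709,-.011]))
E
```

```text
shift units [ 0.001 -0.003 -0.008] turn units [-0.0008  0.0001 -0.0007] pos [ 0.5222  0.2717 -0.0089]
```

Call:
step_arm:
  series:
    - [0,-0.003,-0.008,0,0,0]
    - [0,0,0,0,0,0]
    - [0,0,0,0,0,0]

```text
time: 18.63
tool_pos: [0.5214, 0.2706, -0.012]
tool_rot: [-0.001, 0.102, 0.995, -0.0]
force: [-0.1, 0.8, -0.1]
grip_width: 0.0853
grasp_force: 0.0
```

Call:
step_arm:
  series:
    - [0,0,0,0,0,0]
    - [0,0,0,0,0,0]
    - [0,0,0,0,0,0]
    - [0,0,0,0,0,0]
    - [0,0,0,0,0,0]
  jaw: -1
  force: 40

```text
time: 19.05
tool_pos: [0.5217, 0.2708, -0.0117]
tool_rot: [-0.001, 0.102, 0.995, 0.0]
force: [0.2, -0.2, 2.0]
grip_width: 0.0565
grasp_force: 44.6
```

Tray gripped. Lifting gently and level.

Call:
step_arm:
  series:
    - [0,0,0.008,0,0,0]
    - [0,0,0.016,0,0,0]
    - [0,0,0.03,0,0,0]
    - [0,0,0.045,0,0,0]
    - [0,0,0.05,0,0,0]
    - [0,0,0.05,0,0,0]
    - [0,0,0.05,0,0,0]
    - [0,0,0.05,0,0,0]
    - [0,0,0.03,0,0,0]
    - [0,0,0.015,0,0,0]
    - [0,0,0,0,0,0]
    - [0,0,0,0,0,0]

```text
time: 20.05
tool_pos: [0.5212, 0.2706, 0.0737]
tool_rot: [-0.001, 0.102, 0.995, -0.0]
force: [-0.0, -0.6, -1.1]
grip_width: 0.0567
grasp_force: 44.3
```

```bash
cat > tf.py <<'E'
from bf import *
def tfit(f):
    """tray rim in tool frame from far corners/edges"""
    d=np.load(f);I=d["img"].astype(int);T=tool();W=np.eye(4);W[:3,:3]=d["R"];W[:3,3]=d["t"];W=W@T
    g=lambda P:proj(P,d["K"],W[:3,:3],W[:3,3])
    m=(((I[...,2]-I[...,0])>35)|(I.min(2)>140))
    out={}
    s=[]
    for r in range(80,225,12):
        q=np.where(m[r,140:372])[0]+140;q=max(np.split(q,np.where(np.diff(q)>6)[0]+1),key=len);s.append((r,q[0]-.5,q[-1]+.5))
    tp=[]
    for c in range(205,305,10):
        k=np.where(m[20:200,c])[0]+20;tp.append((c,k[0]-.5))
    def res(p):
        Rb=R.from_euler("ZYX",p[3:]).as_matrix();q=lambda x,y:p[:3]+Rb@[x,y,0]
        c=g(np.array([q(.08,-.029),q(.08,.029),q(-.08,-.029),q(-.08,.029)]));c=c if c[0,0]<c[1,0] else c[[1,0,3,2]];o=[]
        for r,a,b in s:
            for i,j,v in((0,2,a),(1,3,b)):o.append(c[i,0]+(c[j,0]-c[i,0])*(r-c[i,1])/(c[j,1]-c[i,1])-v)
        for x,y in tp:o.append(c[0,1]+(c[1,1]-c[0,1])*(x-c[0,0])/(c[1,0]-c[0,0])-y)
        return np.array(o)
    z=least_squares(res,[0,0,-.03,0,0,0],loss="soft_l1");x=z.x
    c=T@np.r_[x[:3],1];Rb=T[:3,:3]@R.from_euler("ZYX",x[3:]).as_matrix()
    print("tool mm",(x[:3]*1e3).round(1),"deg",np.degrees(x[3:]).round(2),"rim centre",c[:3].round(4),"long axis",Rb[:,0].round(4),"yaw",np.degrees(np.arctan2(Rb[1,0],Rb[0,0])).round(2),"res",np.abs(z.fun).max().round(2),s[0],s[-1],tp[0],tp[-1])
E
python3 - <<'E'
from tf import *
wcam("w11.npz");tfit("w11.npz")
Rt,n=tgt(173.15,0);delta(Rt,np.array([.5846,.0073,.07]))
E
```

```text
tool mm [ -2.3   1.4 -24.6] deg [ 0.03  1.53 -1.14] rim centre [0.5234 0.2714 0.0977] long axis [-0.9788  0.2025  0.0299] yaw 168.31 res 44.14 (80, np.float64(178.5), np.float64(331.5)) (224, np.float64(186.5), np.float64(322.5)) (205, np.float64(70.5)) (295, np.float64(70.5))
shift units [ 0.255 -1.053 -0.012] turn units [ 0.0006 -0.0032  0.0801] pos [0.5208 0.2704 0.0731]
```

```bash
sed -i 's/range(80,225,12)/range(80,206,6)/' tf.py; sed -i 's/print("tool mm"/print([a.tolist() if 0 else tuple(map(float,a)) for a in s][::5],z.fun[np.abs(z.fun)>1].round(1));print("tool mm"/' tf.py; python3 -c "
from tf import *
tfit('w11.npz')"
```

```text
[(80.0, 178.5, 331.5), (110.0, 180.5, 329.5), (140.0, 182.5, 327.5), (170.0, 183.5, 325.5), (200.0, 229.5, 280.5)] [  1.1  -1.1 -43.6  43.5 -43.2  43.  -42.8  42.6]
tool mm [ -2.2   1.3 -22.6] deg [ 0.02  3.42 -1.91] rim centre [0.5233 0.2713 0.0956] long axis [-0.9774  0.202   0.0629] yaw 168.32 res 43.63 (80, np.float64(178.5), np.float64(331.5)) (200, np.float64(229.5), np.float64(280.5)) (205, np.float64(70.5)) (295, np.float64(70.5))
```

```bash
sed -i 's/default_split/x/; s/np.diff(q)>6/np.diff(q)>30/; s/range(80,206,6)/[80,95,110,125,140,155,170,212,224]/' tf.py; python3 - <<'E'
from tf import *
tfit('w11.npz')
d=np.load('w11.npz');T=tool();W=np.eye(4);W[:3,:3]=d["R"];W[:3,3]=d["t"];W=W@T
for p in(0,1.5,3):
    c=proj(np.array([-.0015,.001,-.0277])+R.from_euler("y",p,degrees=True).apply([[.08,-.029,0],[.08,.029,0],[-.08,-.029,0],[-.08,.029,0]]),d["K"],W[:3,:3],W[:3,3])
    print(p,c[:2].round(1).tolist(),[np.interp(r,c[[0,2],1],[abs(c[1,0]-c[0,0]),abs(c[3,0]-c[2,0])]).round(1) for r in(80,110,140,170)])
E
```

```text
[(80.0, 178.5, 331.5), (155.0, 183.5, 326.5)] []
tool mm [ -2.3   1.2 -26. ] deg [ 0.11  0.28 -1.72] rim centre [0.5234 0.2712 0.0991] long axis [-0.979   0.2038  0.0081] yaw 168.24 res 0.47 (80, np.float64(178.5), np.float64(331.5)) (224, np.float64(186.5), np.float64(322.5)) (205, np.float64(70.5)) (295, np.float64(70.5))
0 [[175.7, 67.9], [331.3, 68.0]] [np.float64(154.1), np.float64(150.6), np.float64(147.1), np.float64(143.6)]
1.5 [[174.4, 67.4], [332.6, 67.5]] [np.float64(156.5), np.float64(152.6), np.float64(148.7), np.float64(144.8)]
3 [[173.0, 67.0], [333.9, 67.2]] [np.float64(159.0), np.float64(154.7), np.float64(150.4), np.float64(146.0)]
```

Call:
step_arm:
  series:
    - [0.005,-0.021,0,0,0,0.0057]
    - [0.01,-0.042,0,0,0,0.0057]
    - [0.017,-0.074,0,0,0,0.0057]
    - [0.022,-0.095,0,0,0,0.0057]
    - [0.025,-0.106,0,0,0,0.0057]
    - [0.025,-0.106,0,0,0,0.0057]
    - [0.025,-0.106,0,0,0,0.0057]
    - [0.025,-0.106,0,0,0,0.0057]
    - [0.025,-0.106,0,0,0,0.0057]
    - [0.022,-0.095,0,0,0,0.0057]
    - [0.017,-0.074,0,0,0,0.0057]
    - [0.012,-0.053,0,0,0,0.0057]

```text
time: 21.1
tool_pos: [0.5787, 0.0214, 0.0733]
tool_rot: [-0.001, 0.067, 0.998, -0.001]
force: [0.5, 0.3, -1.0]
grip_width: 0.057
grasp_force: 44.2
```

Call:
step_arm:
  series:
    - [0.01,-0.042,0,0,0,0.0057]
    - [0.007,-0.032,0,0,0,0.0057]
    - [0,0,0,0,0,0]
    - [0,0,0,0,0,0]
    - [0,0,-0.03,0,0,0]
    - [0,0,-0.05,0,0,0]
    - [0,0,-0.03,0,0,0]
    - [0,0,-0.02,0,0,0]
    - [0,0,0,0,0,0]
    - [0,0,0,0,0,0]

```text
time: 21.93
tool_pos: [0.5825, 0.0065, 0.0404]
tool_rot: [-0.002, 0.06, 0.998, -0.0]
force: [0.1, -0.2, -1.3]
grip_width: 0.0568
grasp_force: 44.2
```

```bash
python3 - <<'E'
from tf import *
wcam("w12.npz");tfit("w12.npz")
Rt,n=tgt(173.15,0);delta(Rt,np.array([.5822,.0063,.016]))
E
```

```text
[(80.0, 178.5, 331.5), (155.0, 183.5, 326.5)] []
tool mm [ -1.5   1.5 -24.2] deg [-0.05  0.79  0.1 ] rim centre [0.5849 0.0077 0.0654] long axis [-0.9929  0.1183  0.016 ] yaw 173.21 res 0.59 (80, np.float64(178.5), np.float64(331.5)) (224, np.float64(187.5), np.float64(322.5)) (205, np.float64(70.5)) (295, np.float64(70.5))
shift units [-0.004 -0.    -0.101] turn units [ 0.     -0.0021 -0.0001] pos [0.5831 0.0064 0.0412]
```

Call:
step_arm:
  series:
    - [-0.001,-0.001,-0.02,0,-0.002,0]
    - [0,0,-0.03,0,0,0]
    - [0,0,-0.02,0,0,0]
    - [0,0,-0.012,0,0,0]
    - [0,0,0,0,0,0]
    - [0,0,0,0,0,0]

```text
time: 22.48
tool_pos: [0.5826, 0.0059, 0.0204]
tool_rot: [-0.0, 0.06, 0.998, -0.0]
force: [1.1, 0.2, -2.1]
grip_width: 0.0569
grasp_force: 44.2
```

Call:
step_arm:
  series:
    - [0,0,-0.004,0,0,0]
    - [0,0,-0.004,0,0,0]
    - [0,0,0,0,0,0]

```text
time: 22.73
tool_pos: [0.583, 0.0059, 0.019]
tool_rot: [0.0, 0.06, 0.998, -0.0]
force: [-0.4, 0.7, -2.7]
grip_width: 0.0566
grasp_force: 44.2
```

Call:
step_arm:
  series:
    - [0,0,-0.004,0,0,0]
    - [0,0,0,0,0,0]

```text
time: 22.9
tool_pos: [0.5828, 0.0059, 0.0178]
tool_rot: [0.0, 0.06, 0.998, -0.0]
force: [-0.1, 0.2, -1.1]
grip_width: 0.057
grasp_force: 44.2
```

Call:
step_arm:
  series:
    - [0,0,-0.004,0,0,0]
    - [0,0,0,0,0,0]

```text
time: 23.07
tool_pos: [0.5828, 0.0059, 0.0167]
tool_rot: [-0.0, 0.06, 0.998, -0.0]
force: [-0.0, -0.4, -1.3]
grip_width: 0.0566
grasp_force: 44.2
```

Call:
step_arm:
  series:
    - [0,0,-0.004,0,0,0]
    - [0,0,0,0,0,0]

```text
time: 23.23
tool_pos: [0.5827, 0.0059, 0.0157]
tool_rot: [-0.0, 0.06, 0.998, -0.0]
force: [-0.1, 0.1, -0.8]
grip_width: 0.0568
grasp_force: 44.2
```

Call:
step_arm:
  series:
    - [0,0,-0.004,0,0,0]
    - [0,0,0,0,0,0]

```text
time: 23.4
tool_pos: [0.583, 0.0059, 0.0153]
tool_rot: [0.0, 0.06, 0.998, -0.0]
force: [-1.0, 0.8, 0.9]
grip_width: 0.0567
grasp_force: 44.5
```

Call:
step_arm:
  series:
    - [0,0,-0.002,0,0,0]
    - [0,0,0,0,0,0]

```text
time: 23.57
tool_pos: [0.583, 0.0059, 0.0153]
tool_rot: [0.0, 0.06, 0.998, -0.0]
force: [-3.1, 1.0, 3.8]
grip_width: 0.0571
grasp_force: 44.8
```

Seated as expected. Release and retreat.

Call:
step_arm:
  series:
    - [0,0,0.003,0,0,0]
    - [0,0,0,0,0,0]

```text
time: 23.73
tool_pos: [0.583, 0.0059, 0.0153]
tool_rot: [0.0, 0.06, 0.998, -0.0]
force: [-0.7, 1.0, 1.4]
grip_width: 0.0567
grasp_force: 44.7
```

Call:
step_arm:
  series:
    - [0,0,0,0,0,0]
    - [0,0,0,0,0,0]
    - [0,0,0,0,0,0]
    - [0,0,0,0,0,0]
    - [0,0,0,0,0,0]
  jaw: 1

```text
time: 24.15
tool_pos: [0.5829, 0.0059, 0.015]
tool_rot: [0.0, 0.06, 0.998, 0.0]
force: [0.8, 1.1, 0.8]
grip_width: 0.0852
grasp_force: 0.0
```

Call:
step_arm:
  series:
    - [0,0,0.03,0,0,0]
    - [0,0,0.06,0,0,0]
    - [0,0,0.1,0,0,0]
    - [0,0,0.15,0,0,0]
    - [0,0,0.15,0,0,0]
    - [0,0,0.15,0,0,0]
    - [0,0,0.15,0,0,0]
    - [0,0,0.15,0,0,0]
    - [0,0,0.05,0,0,0]
    - [0,0,0,0,0,0]
    - [0,0,0,0,0,0]
    - [0,0,0,0,0,0]

```text
time: 25.15
tool_pos: [0.582, 0.006, 0.2602]
tool_rot: [-0.002, 0.06, 0.998, 0.0]
force: [-0.7, -0.4, -1.0]
grip_width: 0.0856
grasp_force: 0.0
```

```bash
python3 - <<'E'
from seg import *
I,*C=wcam("w13.npz");o=monitor.get_obs();print(o["tool_pos"],o["time"],o["grip_width"])
d=I.astype(int)
def hull(m,x0,y0,z):
    h=cv2.convexHull(max(cv2.findContours(m,0,2)[0],key=cv2.contourArea))[:,0].astype(float)
    w=np.array([ray((p+.5)/4-.5+(x0,y0),*C,z)[:2] for p in h]);return cv2.minAreaRect((w*1e3).astype(np.float32))
x,y=proj([.5846,.0071,.035],*C)[0].astype(int);x0,y0=x-60,max(y-95,0)
s=cv2.resize(I[y0:y+85,x0:x+60],None,fx=4,fy=4,interpolation=cv2.INTER_CUBIC).astype(int)
k=np.ones((5,5))
slide=cv2.morphologyEx((s.min(2)>140).astype(np.uint8),cv2.MORPH_CLOSE,np.ones((25,25)))
print("slides@.036",hull(slide,x0,y0,.036))
print("all@.043",hull(cv2.morphologyEx(((s.min(2)>140)|((s[...,2]-s[...,0])>45)).astype(np.uint8),cv2.MORPH_OPEN,k),x0,y0,.043))
d2=np.load("w2.npz");C2=(d2["K"],d2["R"],d2["t"]);I2=d2["img"];x,y=252,172
s=cv2.resize(I2[y-78:y+78,x-50:x+50],None,fx=4,fy=4,interpolation=cv2.INTER_CUBIC);C=C2
print("ref lower slides@.015",hull(cv2.morphologyEx((s.min(2)>140).astype(np.uint8),cv2.MORPH_CLOSE,np.ones((25,25))),x-50,y-78,.015))
E
```

```text
[0.58178871 0.00600744 0.25949444] 25.2 0.08534900298685778
slides@.036 ((584.6919555664062, 6.990802764892578), (50.79984664916992, 152.21279907226562), 83.09477233886719)
all@.043 ((583.90234375, 7.3522491455078125), (62.98842239379883, 160.2242889404297), 83.17008209228516)
ref lower slides@.015 ((585.0537109375, 6.907291412353516), (51.1153678894043, 152.20118713378906), 83.1263427734375)
```

```bash
python3 -c "
from rig import ticket
print(ticket.finish_job())"
```

```text
the job is handed in; nothing more can be done
None
```

The stack is finished and handed in at 25.2 s: the board lies flat on the cradle tray and the other tray on the board, with centres and long edges matching to within about 1 mm and 0.1° by the wrist camera; my first grasp closed above the board, and a light fingertip touch on it (about 11 N) gave the right grip depth.

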